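Battery test of a cordless pepper mill in its V cradle

ROBOT

A 6-joint arm with a two-finger parallel gripper is mounted at the origin on the work surface. World frame = base frame: x ahead of the robot, y to its left, z up, the work surface at z = 0. Lengths are in mm, angles in rad, forces in N, time in s.
With the tool pointing down it reaches from about 350 to 850 mm from the base axis. Payload 8.1 kg.
Tool frame: the origin (TCP) lies where the fingers leave the gripper's body, on its centre line; the fingertips stand 73 mm ahead of it and the grasp point (between the pads) lies 54 mm ahead of it (robot.tips_ahead is the distance from the TCP to the fingertips, in mm); x points along the fingers, y is the direction in which the jaws open and shut, and the axes are right-handed (so a half turn about x gives the same grasp; the last joint's range is limited). The gripper opens to 85 mm and grips with 20 to 120 N. Pads are 22 mm wide; open, the fingers measure 114 mm over their backs; the gripper's body (76 mm by 85 mm) begins 54 mm behind the grasp point. The pads swing forward as they close: fully open they stand 13 mm farther back than shut.
Start: joints at [-1.399, 0.13, 1.488, -0, 1.523, -0.085], TCP at [152.412, -580.324, 303.892] pointing down, gripper open.
Joint ranges: [-2.96, 2.96], [-0.89, 2.26], [0.02, 2.5], [-1.34, 4.48], [0, 2.73], [-2.66, 2.66]. Speed limits (rad/s): [2.39, 2.39, 2.79, 3.14, 3.14, 3.14].

INTERFACE

Orientations are given as a unit quaternion [x, y, z, w].
In Python, from station import sensors, cams, robot gives the robot as it stands.
- The arm moves only by the tool servo_tool, never from a script. Its argument "plan" is a list of rows, each an object of numbers: "ax", "ay", "az": the turn, a rotation vector about the world's x, y, z in degrees; "tx", "ty", "tz": the shift along the world's x, y, z in cm; "grip": the finger opening in cm, from 0 to 8.54. In form: [{"ax": .., "ay": .., "az": .., "tx": .., "ty": .., "tz": .., "grip": ..}, ...]. A call has exactly 5 rows; each row shifts and turns the commanded pose from where the row before left it; what a row does not reach is not made up. A row lasts 1/8 s, in which the tool goes at most 62.5 mm and 10.7 degrees, less where a joint would pass 70% of its speed; a pose out of reach is approached as far as the arm can. A call with a gripper value outside its range is refused whole. The fingers move at their own pace and stop on an object; "newtons" is the grip in N (left out, the last holds). Time passes only in rows, so rows that do not move let the fingers close, or fill a call up. It gives the time, the measured TCP pose, the force and the opening at its end, in the units of the state.
- sensors.get_obs(): the state, without advancing time (a new reading comes with each control period).
- cams.snapshot(name): name is "side" or "top" or "wrist"; returns the picture (384x512x3 uint8, red, green, blue); there is no depth.
- cams.calibration(name): a dict with "K" (3x3 intrinsics, pixels), "dist" ([k1, k2, p1, p2, k3] as OpenCV has them; the pictures are not rectified), "camera_from_world" (4x4, takes a point from world to camera coordinates). Camera axes: x right, y down, z forward; pixel columns grow to the right and rows downward; lengths in mm; the calibration is good to about 2 mm. A picture is of the moment at which its call begins: read the wrist's pose just before it. calibration takes no time and is no camera call; for the wrist camera it gives the pose at the moment of the call.
- robot.close_job(): hands the job in, once; it reports no verdict.
The state is a dict: "time": time; "joints": joint angles; "qd": joint speeds; "joint_torque": joint torques, N m; "position": TCP position; "tool_rot": TCP orientation; "wrist_force": force on the tool from outside, world axes, zero at the start; "wrist_torque": the same for the moment, N m; "grip_width": finger opening in mm.
Only numpy, scipy, OpenCV 4.12 (cv2) and the standard library are available. Lean on these libraries where they do the work, as an engineer would, in place of code of your own. Each camera call takes 0.05 s, during which the arm holds its last target.

TASK

Check the battery of the pepper mill that lies on the worktop: first set the ball lever of the test cradle straight upright, its test position, and leave it there, then lay the mill lengthwise in the cradle's V, centred between its ends (either way round), so that the barrel rests along both metal contact faces. Finish while holding it there, the hand still on the mill and pressing it down into the V with a firm push of about 15 N (well over the mill's own weight) but without ramming it. Leave the other things on the worktop where they are.

Things in the scene. Friction and masses are not known exactly. Their poses are not given: they have to be found in the camera images.
- mill: cordless pepper mill, loose, lying on its side, 0.2-0.35 kg: round bare-metal barrel 44 mm diameter, 140 mm long; dark square motor head 44 x 44 mm, 24 mm long at its +y end (its flat keeps it from rolling; 3 mm stud on its end); dark round foot 39 mm diameter, 24 mm long at -y. 188 mm over all. Origin under the barrel's middle, on its lowest line as it lies; y along the barrel, z up
- mill_mid (a point): the middle of the mill's barrel, on its axis (22 mm above the worktop as the mill lies); axes as mill. A good place to grip, from above, the fingers closing across the barrel (along x)
- cradle: test cradle, fixed: grey base plate 90 (x) x 236 (y, -66 to +170) x 10 mm with two V saddles, V along y, each 22 mm long (36 to 58 mm either side of the origin), 78 wide, 48 high at most; the 72 mm between is open down to the plate, for fingers. Both saddles carry the barrel. Lever housing 46 x 36 mm at y = 145, 44 high. Origin on the worktop midway between saddles; z up, +x away from robot
- seat (a point): where mill_mid is when the mill is fully home: 48 mm above the worktop, midway between the saddles, over the bottom of the V; axes as cradle
- face_near: the metal contact faces of the V on the cradle's -x side (the robot's side), one on each saddle, rising at 45 degrees toward -x; fixed to the cradle; origin and axes as cradle
- face_far: the same on the cradle's +x side, rising toward +x; origin and axes as cradle
- lever (a joint): angle of the cradle's ball lever, rad: 0 = leaning 43 degrees to the cradle's -x (the robot), 0.75 = straight upright, 1.5 = leaning 43 degrees to +x. Hinge along the cradle's y, at x = 0, y = 145, z = 32 mm in its frame. It starts leaning to -x and stays where it is left (about 1.5 N at the ball moves it)
- lever_ball (a point): the centre of the lever's ball knob, 24 mm in diameter, 52 mm from the hinge, on a metal stem 10 mm in diameter; it can be pinched from above along the cradle's y, or pushed
- jar_a: a bystander, loose: spice jar 42 mm in diameter, 72 mm high, standing beyond the cradle's saddles; origin under its centre
- jar_b: a bystander: another such spice jar, standing beyond the cradle's lever; origin under its centre
- salt_mill: a bystander: stout waisted wooden salt mill, standing, 60 mm in diameter, 105 mm high; origin under its centre
- mug: a bystander: mug 82 mm in diameter, 90 mm high, handle at its +y; origin under its centre
- cell_box: a bystander: flat cardboard battery box 60 x 45 x 22 mm, lying about 140 mm to the robot's side of the mill; origin under its centre
- ramekin: a bystander: small bowl 80 mm in diameter, 42 mm high; origin under its centre
Things that resemble listed ones, but are neither listed nor needed, are in the scene too. Of the things like the mill, leave any that is orange; of the rest the smaller one is meant.

How it is judged (in metres and radians):
On the way, in this order (a step that is already met when the one before it is completed fails the run):
1. the lever stands upright, the mill not yet in the cradle (value of joint lever between 0.6 and 0.9 rad and distance between mill_mid and seat above 0.05 m), for 0.2 s.
2. the mill lies home in the V, pressed onto both contact faces (x of mill_mid in the frame of seat between -0.005 and 0.005 m and z of mill_mid in the frame of seat between -0.004 and 0.004 m and y of mill_mid in the frame of seat between -0.011 and 0.011 m and angle between the y axis of mill and the y axis of cradle, either way round below 0.07 rad and contact force between mill and face_near above 4 N and contact force between mill and face_far above 4 N and contact force between the fingers and mill above 2 N), for 0.5 s.
At the end, for the whole second after the job is handed in: Lever within 0.15 rad of upright; middle of the barrel within 5 mm across, 4 mm in height, 11 mm lengthwise of the seat, axis within 0.07 rad of the V; the mill at rest, pressing on near and far contact faces with over 4 N each, fingers on it with over 2 N (all of step 2 and value of joint lever between 0.6 and 0.9 rad and linear speed of mill below 0.02 m/s); the arm keeps its last pose, push and grip.
It fails at once if the mill rammed onto a contact face with more than 70 N (contact force between mill and face_near above 70 N or contact force between mill and face_far above 70 N).
It fails at once if another thing on the worktop pushed more than 25 mm away (distance of any of jar_a, jar_b, salt_mill, mug, cell_box, ramekin from where it was at the start of the episode above 0.025 m).
It also fails if it takes over 56 s, if anything falls off the work surface, if the arm or the gripper's body presses on something with over 40 N, if the wrist force passes 120 N, or if a joint passes its speed limit or range.

## Working session

There is one attempt and no reset: what is moved stays moved. The work goes in short steps, Python scripts to look and compute and a tool call to move; the robot and the scene stay as the last step left them, time stands still between calls to the robot, and variables do not carry over. Pictures are saved under pics/ and viewed, and the job is handed in when it is done.

Besides the shell and the picture viewer there is one more tool, called after ">>>" as name([rows], argument=value, ...), one row to a line, values as JSON. servo_tool: Moves the arm, as the interface text tells. Its arguments: {"type":"object","properties":{"plan":{"type":"array"},"newtons":{"type":"number"}},"required":["plan"]}

```bash
mkdir -p pics; ls; python3 - <<'E'
from station import sensors,cams,robot
import cv2
print(sensors.get_obs())
for n in("side","top","wrist"):
    c=cams.calibration(n);print(n,c)
    im=cams.snapshot(n);cv2.imwrite(f"pics/{n}0.png",im[:,:,::-1])
print(robot.tips_ahead)
E
```

```text
pics
{'time': 0.0, 'joints': array([-1.39936318e+00,  1.31160867e-01,  1.48930372e+00, -6.31573095e-06,
        1.52297613e+00, -8.54050395e-02]), 'qd': array([-1.35884417e-03, -9.10131840e-05,  1.58520795e-04, -1.54870704e-03,
        4.31170636e-04,  4.53881939e-04]), 'joint_torque': array([ 1.42938472e-03, -5.69409406e+01, -5.00546873e+01, -2.94092579e-04,
        1.45803590e-02, -6.41848533e-05]), 'position': array([ 152.3595457 , -579.90089202,  302.83105366]), 'tool_rot': array([-0.70125354, -0.09120939,  0.70131419, -0.08990401]), 'wrist_force': array([-0.25566573,  0.28665529, -0.37185243]), 'wrist_torque': array([-0.0317766 ,  0.04396094,  0.05439812]), 'grip_width': 85.39885817973878}
side {'K': array([[490.36033802,   0.        , 255.815075  ],
       [  0.        , 490.36033802, 193.48862975],
       [  0.        ,   0.        ,   1.        ]]), 'dist': array([-0.10030348,  0.        ,  0.        ,  0.        ,  0.        ]), 'camera_from_world': array([[-6.93113976e-01, -7.20825447e-01, -1.92126122e-03,
         3.93305092e+02],
       [-5.59176717e-01,  5.39357833e-01, 
[... 731 characters left out ...]
    [ 0.00000000e+00,  0.00000000e+00,  0.00000000e+00,
         1.00000000e+00]])}
wrist {'K': array([[312.31161812,   0.        , 254.21038068],
       [  0.        , 312.31161812, 190.40311911],
       [  0.        ,   0.        ,   1.        ]]), 'dist': array([-0.08701563,  0.        ,  0.        ,  0.        ,  0.        ]), 'camera_from_world': array([[ 2.55217305e-01, -9.66882770e-01, -1.35522426e-03,
        -5.99392760e+02],
       [-9.30650873e-01, -2.46033201e-01,  2.70844268e-01,
        -3.62338955e+01],
       [-2.62208086e-01, -6.78629036e-02, -9.62622224e-01,
         3.78222564e+02],
       [ 0.00000000e+00,  0.00000000e+00,  0.00000000e+00,
         1.00000000e+00]])}
72.6
```

View pics/top0.png

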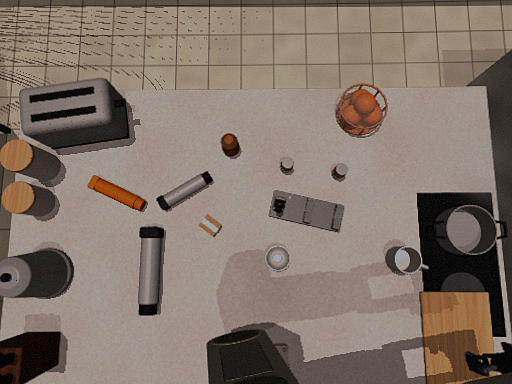

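View pics/side0.png

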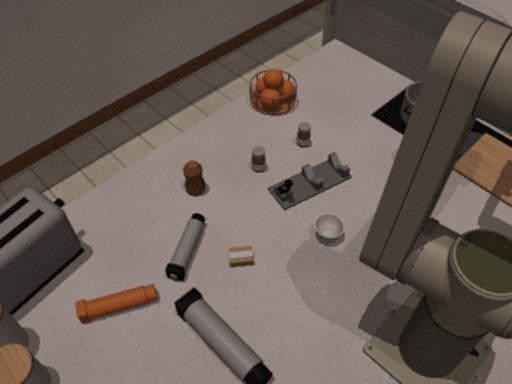

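View pics/wrist0.png

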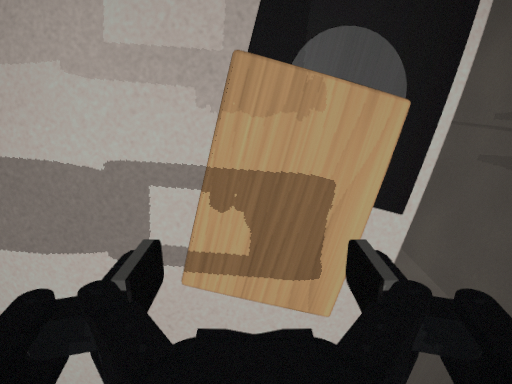

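The top view shows the smaller grey mill around (185,190), the cradle around (307,211) with its lever housing at the left end (278,203), the larger mill at (150,270), and the orange one at (116,192). I'll zoom in.

```bash
cat > h.py <<'E'
import numpy as np,cv2
from station import sensors,cams,robot
def ray(c,px):
    K,d,T=c["K"],c["dist"],np.array(c["camera_from_world"])
    p=cv2.undistortPoints(np.array(px,float).reshape(-1,1,2),K,d).reshape(-1,2)
    R,t=T[:3,:3],T[:3,3]
    o=-R.T@t
    D=np.c_[p,np.ones(len(p))]@R
    return o,D
def plane(c,px,z):
    o,D=ray(c,px); return o+D*((z-o[2])/D[:,2])[:,None]
def two(c1,p1,c2,p2):
    o1,d1=ray(c1,[p1]);o2,d2=ray(c2,[p2]);d1=d1[0];d2=d2[0]
    s=np.linalg.lstsq(np.c_[d1,-d2],o2-o1,rcond=None)[0]
    a=o1+s[0]*d1;b=o2+s[1]*d2
    return (a+b)/2,np.linalg.norm(a-b)
def proj(c,P):
    T=c["camera_from_world"];r=cv2.Rodrigues(np.ascontiguousarray(T[:3,:3]))[0]
    return cv2.projectPoints(np.array(P,float).reshape(-1,1,3),r,T[:3,3],c["K"],c["dist"])[0].reshape(-1,2)
def crop(im,x0,y0,x1,y1,k,fn):
    cv2.imwrite(fn,cv2.resize(im[y0:y1,x0:x1,::-1],None,fx=k,fy=k,interpolation=cv2.INTER_CUBIC))
E
python3 - <<'E'
import cv2
t=cv2.imread("pics/top0.png");s=cv2.imread("pics/side0.png")
cv2.imwrite("pics/tc.png",cv2.resize(t[140:250,150:350],None,fx=4,fy=4,interpolation=cv2.INTER_CUBIC))
cv2.imwrite("pics/sc.png",cv2.resize(s[140:290,155:355],None,fx=4,fy=4,interpolation=cv2.INTER_CUBIC))
E
```

```text
(no output)
```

View pics/tc.png

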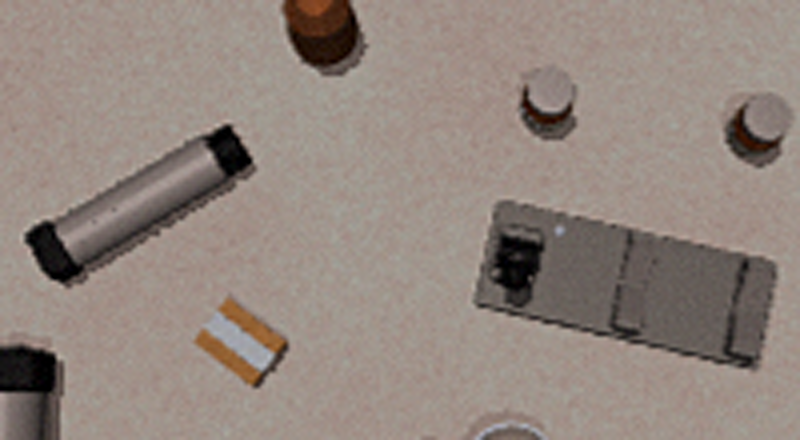

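View pics/sc.png

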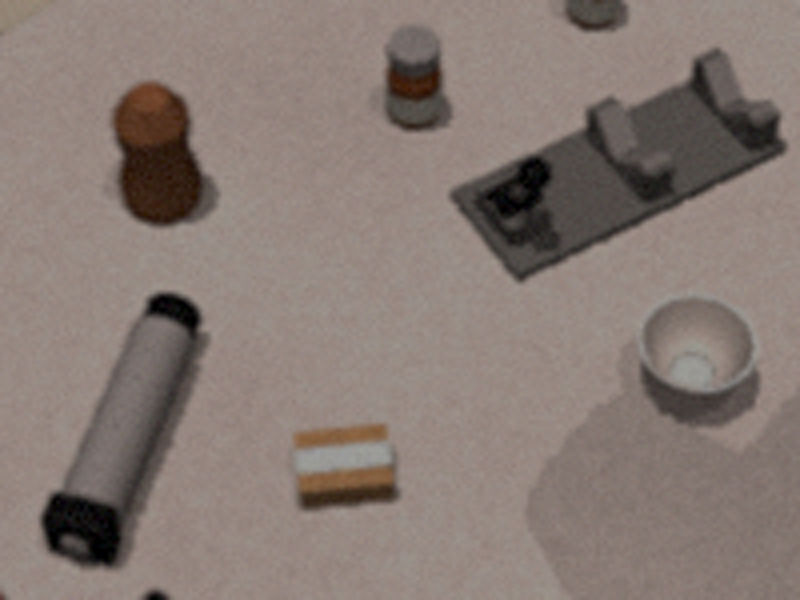

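```bash
python3 - <<'E'
from h import *
c=cams.calibration("top");s=cams.calibration("side")
f=lambda l:[(150+x/4,140+y/4) for x,y in l]
g=lambda l:[(155+x/4,140+y/4) for x,y in l]
P=plane(c,f([(500,200),(776,260),(752,368),(476,303)]),10)
print("plate",P.round(1)); 
Q=plane(s,g([(452,193),(521,279),(785,148)]),10);print("plate side",Q.round(1))
m=plane(c,f([(68,245),(218,150)]),22);print("mill ends of barrel axis top",m.round(1))
m=plane(c,f([(50,253),(234,145)]),22);print("mill ends top",m.round(1))
print("ball",two(c,f([(518,292)])[0],s,g([(537,172)])[0]),two(c,f([(518,250)])[0],s,g([(537,172)])[0]))
for n,p,z in(("jarA",(550,90),72),("jarB",(768,115),72),("box",(242,340),22),("ram",(510,430),42),("salt",(318,10),105)):print(n,plane(c,f([p]),z).round(0))
E
```

```text
plate [[ 593.2  -74.9   10. ]
 [ 542.2 -300.1   10. ]
 [ 454.3 -277.3   10. ]
 [ 507.9  -54.2   10. ]]
plate side [[ 590.4  -70.1   10. ]
 [ 503.2  -50.2   10. ]
 [ 452.6 -274.2   10. ]]
mill ends of barrel axis top [[555.9 279.2  22. ]
 [634.3 157.7  22. ]]
mill ends top [[549.4 293.7  22. ]
 [638.4 144.5  22. ]]
ball (array([514.31235549, -80.86033632,  87.59512013]), np.float64(12.326075672120803)) (array([539.40266481, -90.37613721,  61.7845316 ]), np.float64(13.802879776866112))
jarA [[ 672. -113.   72.]]
jarB [[ 650. -284.   72.]]
box [[478. 136.  22.]]
ram [[405. -79.  42.]]
salt [[729.  69. 105.]]
```

```bash
cat >> h.py <<'E'
from scipy.spatial.transform import Rotation as Rn
def tool():
    o=sensors.get_obs();R=Rn.from_quat(o["tool_rot"]).as_matrix();return o,R
E
python3 - <<'E'
from h import *
o,R=tool();print(R.round(3));a=np.degrees(np.arctan2(R[1,1],R[0,1]));print("jaw az",a)
T=cams.calibration("wrist")["camera_from_world"];C=-T[:3,:3].T@T[:3,3];print("cam in tool",R.T@(C-o["position"]),R.T@T[2,:3])
s=cams.calibration("side");c=cams.calibration("top")
th=np.radians(-12.9);O=np.array([511.5,-227.5,0]);X=np.array([np.cos(th),np.sin(th),0]);Y=np.array([-np.sin(th),np.cos(th),0]);Z=np.array([0,0,1])
for n,p in(("ball0",(-35.5,145,70)),("ballup",(0,145,84)),("hous",(0,145,44)),("s1n",(-39,58,48)),("s1f",(39,58,48))):
    P=O+X*p[0]+Y*p[1]+Z*p[2];print(n,P.round(1),((proj(c,P)-[150,140])*4).round(),((proj(s,P)-[155,140])*4).round())
E
```

```text
[[-0.     0.254 -0.967]
 [ 0.001 -0.967 -0.254]
 [-1.    -0.002 -0.   ]]
jaw az -75.2891583521677
cam in tool [-70.17089356   0.07484376 -68.31468099] [9.62588196e-01 7.32027966e-04 2.70967581e-01]
ball0 [509.3 -78.2  70. ] [[509. 294.]] [[548. 197.]]
ballup [543.9 -86.2  84. ] [[519. 248.]] [[519. 148.]]
hous [543.9 -86.2  44. ] [[517. 254.]] [[517. 187.]]
s1n [ 486.4 -162.3   48. ] [[614. 325.]] [[653. 170.]]
s1f [ 562.5 -179.7   48. ] [[634. 230.]] [[589.  99.]]
```

>>> servo_tool([
  {"tx": 3.6, "ty": 5.0, "tz": 0, "az": -2.8, "ax": 0, "ay": 0, "grip": 8.5},
  {"tx": 3.6, "ty": 5.0, "tz": 0, "az": -2.8, "ax": 0, "ay": 0, "grip": 8.5},
  {"tx": 3.6, "ty": 5.0, "tz": 0, "az": -2.8, "ax": 0, "ay": 0, "grip": 8.5},
  {"tx": 3.6, "ty": 5.0, "tz": 0, "az": -2.8, "ax": 0, "ay": 0, "grip": 8.5},
  {"tx": 3.6, "ty": 5.0, "tz": 0, "az": -2.8, "ax": 0, "ay": 0, "grip": 8.5},
])

```text
time: 0.78
position: [333.1, -328.5, 303.7]
tool_rot: [0.707, 0.004, -0.707, 0.004]
wrist_force: [0.4, -0.8, -0.3]
grip_width: 84.9
```

>>> servo_tool([
  {"tx": 3.6, "ty": 5.0, "tz": -1, "az": -2.8, "ax": 0, "ay": 0, "grip": 8.5},
  {"tx": 3.6, "ty": 5.0, "tz": -1, "az": -2.8, "ax": 0, "ay": 0, "grip": 8.5},
  {"tx": 3.6, "ty": 5.0, "tz": -1, "az": -2.8, "ax": 0, "ay": 0, "grip": 8.5},
  {"tx": 3.5, "ty": 5.0, "tz": -1, "az": -2.8, "ax": 0, "ay": 0, "grip": 8.5},
  {"tx": 3.5, "ty": 5.1, "tz": -1, "az": -2.6, "ax": 0, "ay": 0, "grip": 8.5},
])

```text
time: 1.4
position: [511.1, -77.6, 253.6]
tool_rot: [0.703, -0.081, -0.702, -0.081]
wrist_force: [0.9, -1.0, 0.7]
grip_width: 85.0
```

```bash
python3 - <<'E'
from h import *
o,R=tool();c=cams.calibration("wrist");im=cams.snapshot("wrist")
print(o["time"],o["position"],np.degrees(np.arctan2(R[1,1],R[0,1])),o["wrist_force"],o["qd"].round(3))
cv2.imwrite("pics/w1.png",im[:,:,::-1]);np.savez("w1.npz",**c)
E
```

```text
1.4 [511.12064792 -77.56825359 253.57087733] -103.17346534449159 [ 0.94805941 -0.95282997  0.67318952] [ 9.380e-01  5.950e-01 -4.100e-01 -1.000e-03 -1.950e-01  1.293e+00]
```

View pics/w1.png

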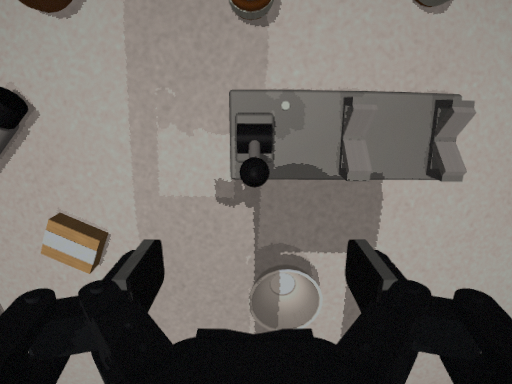

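The wrist view shows the lever's ball at (254,172), leaning towards the robot, with the plate corners at (231,91), (231,178) and (462,93). The arm was still moving, so I'm taking the picture again now that it has settled.

```bash
python3 - <<'E'
from h import *
o,R=tool();c=cams.calibration("wrist");im=cams.snapshot("wrist")
print(o["time"],o["position"],np.degrees(np.arctan2(R[1,1],R[0,1])),o["wrist_force"],o["qd"].round(3))
crop(im,220,80,480,190,3,"pics/w2.png");np.savez("w2.npz",**c)
cv2.imwrite("pics/w2f.png",im[:,:,::-1])
E
```

```text
1.45 [513.26963165 -71.47475499 251.93711375] -103.12230858648816 [-2.67445031  5.77662789 -0.34119968] [-0.09  -0.032  0.038 -0.01   0.033 -0.231]
```

View pics/w2.png

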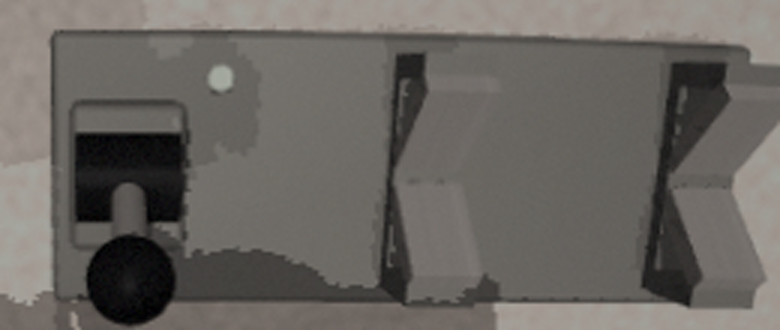

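```bash
python3 - <<'E'
from h import *
c=dict(np.load("w2.npz"))
f=lambda l:[(220+x/3,80+y/3) for x,y in l]
P=plane(c,f([(52,31),(55,298),(745,45)]),10);print(P.round(1),np.linalg.norm(P[0]-P[1]),np.linalg.norm(P[0]-P[2]))
V=plane(c,f([(393,183),(460,182),(668,186),(733,186)]),17);print(V.round(1))
for z in(65,70,75):print("ball",plane(c,f([(131,280)]),z).round(1))
for a,b in((P[2],P[0]),(V[3],V[0])):
    d=b-a;print(np.degrees(np.arctan2(-d[0],d[1])))
d=P[0]-P[2];d/=np.linalg.norm(d)
mid=(P[0]+P[1])/2;print("end mid",mid,"origin",mid-170*d,"hinge",mid-25*d)
print("origin from V",V.mean(0), [np.dot(v-(mid-170*d),d).round(1) for v in V])
E
```

```text
[[ 595.2  -73.2   10. ]
 [ 509.5  -53.2   10. ]
 [ 542.9 -298.4   10. ]] 88.02953952647377 231.1719454514341
[[ 523.9 -170.7   17. ]
 [ 519.4 -192.6   17. ]
 [ 502.9 -262.9   17. ]
 [ 498.  -286.    17. ]]
ball [[522.1 -81.3  65. ]]
ball [[523.3 -81.4  70. ]]
ball [[524.4 -81.5  75. ]]
-13.072941695204321
-12.663255416734293
end mid [552.37376612 -63.19705881  10.        ] origin [ 513.92124245 -228.79115117   10.        ] hinge [546.71898323 -87.54913122  10.        ]
origin from V [ 511.07436878 -228.06135031   17.        ] [np.float64(58.8), np.float64(36.5), np.float64(-35.7), np.float64(-59.3)]
```

```bash
python3 - <<'E'
from h import *
c=dict(np.load("w2.npz"));s=cams.calibration("side")
th=np.radians(-12.85);O=np.array([511.1,-228.1,0]);X=np.array([np.cos(th),np.sin(th),0]);Y=np.array([-np.sin(th),np.cos(th),0]);Z=np.array([0,0,1])
for a in(43,36,30,25,20,15):
    r=np.radians(a);P=O+145*Y-X*52*np.sin(r)+Z*(32+52*np.cos(r))
    print(a,P.round(1),((proj(c,P)-[220,80])*3).round(),((proj(s,P)-[155,140])*4).round())
E
```

```text
43 [508.8 -78.8  70. ] [[133. 331.]] [[549. 196.]]
36 [513.5 -79.9  74.1] [[134. 318.]] [[545. 188.]]
30 [518.  -80.9  77. ] [[134. 305.]] [[541. 180.]]
25 [521.9 -81.8  79.1] [[135. 292.]] [[538. 174.]]
20 [526.  -82.8  80.9] [[135. 278.]] [[535. 169.]]
15 [530.2 -83.7  82.2] [[135. 263.]] [[531. 163.]]
```

>>> servo_tool([
  {"tx": 0.7, "ty": -0.2, "tz": 0, "az": 0, "ax": 0, "ay": 0, "grip": 6},
  {"tx": 0.7, "ty": -0.1, "tz": -2, "az": 0, "ax": 0, "ay": 0, "grip": 6},
  {"tx": 0, "ty": 0, "tz": -3, "az": 0, "ax": 0, "ay": 0, "grip": 6},
  {"tx": 0, "ty": 0, "tz": -2, "az": 0, "ax": 0, "ay": 0, "grip": 6},
  {"tx": 0, "ty": 0, "tz": 0, "az": 0, "ax": 0, "ay": 0, "grip": 6},
])

```text
time: 2.12
position: [522.9, -83.7, 182.3]
tool_rot: [-0.701, 0.081, 0.704, 0.081]
wrist_force: [-0.7, -1.1, -0.3]
grip_width: 60.1
```

```bash
python3 - <<'E'
from h import *
o,R=tool();c=cams.calibration("wrist");im=cams.snapshot("wrist")
print(o["time"],o["position"],np.degrees(np.arctan2(R[1,1],R[0,1])),o["qd"].round(3))
th=np.radians(-12.85);O=np.array([511.1,-228.1,0]);X=np.array([np.cos(th),np.sin(th),0]);Y=np.array([-np.sin(th),np.cos(th),0]);Z=np.array([0,0,1])
for a in(30,25,22,18):
    r=np.radians(a);P=O+145*Y-X*52*np.sin(r)+Z*(32+52*np.cos(r));print(a,proj(c,P).round(1))
cv2.imwrite("pics/w3.png",im[:,:,::-1])
E
```

```text
2.125 [522.94141443 -83.73829026 182.31055467] -103.19929390908722 [ 0.009 -0.026 -0.038  0.     0.019  0.004]
30 [[250.9 228.7]]
25 [[250.8 223.9]]
22 [[250.8 220.6]]
18 [[250.7 215.9]]
```

View pics/w3.png

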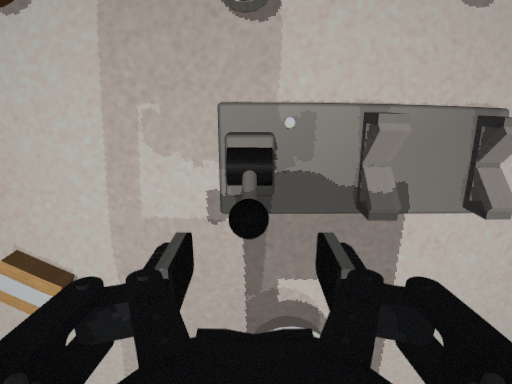

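The ball is at (249,219), which matches a lean of about 22° and lies between the fingers. I'll go down and pinch it gently.

>>> servo_tool([
  {"tx": 0.1, "ty": 0.1, "tz": -2.5, "az": 0, "ax": 0, "ay": 0, "grip": 6},
  {"tx": 0, "ty": 0, "tz": -2.3, "az": 0, "ax": 0, "ay": 0, "grip": 6},
  {"tx": 0, "ty": 0, "tz": 0, "az": 0, "ax": 0, "ay": 0, "grip": 2.2},
  {"tx": 0, "ty": 0, "tz": 0, "az": 0, "ax": 0, "ay": 0, "grip": 2.2},
  {"tx": 0, "ty": 0, "tz": 0, "az": 0, "ax": 0, "ay": 0, "grip": 2.2},
], newtons=20)

```text
time: 2.8
position: [526.4, -81.2, 137.9]
tool_rot: [0.703, -0.08, -0.702, -0.081]
wrist_force: [-0.3, 4.3, 3.3]
grip_width: 22.1
```

```bash
python3 - <<'E'
from h import *
o,R=tool();print(o["time"],o["position"],o["wrist_force"],o["grip_width"])
im=cams.snapshot("wrist")
cv2.imwrite("pics/w4.png",im[:,:,::-1])
E
```

```text
2.8 [526.40285299 -81.24080591 137.91591854] [-0.32518597  4.3385537   3.25121755] 22.073914318568644
```

View pics/w4.png

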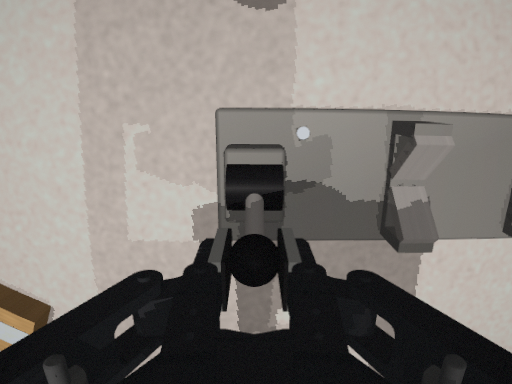

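>>> servo_tool([
  {"tx": 0, "ty": 0, "tz": 0, "az": 0, "ax": 0, "ay": 0, "grip": 2.0},
  {"tx": 0.6, "ty": -0.15, "tz": 0.2, "az": 0, "ax": 0, "ay": 0, "grip": 2.0},
  {"tx": 0.6, "ty": -0.15, "tz": 0.1, "az": 0, "ax": 0, "ay": 0, "grip": 2.0},
  {"tx": 0.6, "ty": -0.1, "tz": 0.1, "az": 0, "ax": 0, "ay": 0, "grip": 2.0},
  {"tx": 0, "ty": 0, "tz": 0, "az": 0, "ax": 0, "ay": 0, "grip": 2.0},
], newtons=30)

```text
time: 3.48
position: [544.0, -85.3, 140.8]
tool_rot: [0.703, -0.08, -0.702, -0.081]
wrist_force: [0.7, 3.8, 2.3]
grip_width: 21.8
```

```bash
python3 - <<'E'
from h import *
o,R=tool();print(o["time"],o["position"],o["wrist_force"],o["grip_width"])
c=cams.calibration("wrist");im=cams.snapshot("wrist")
th=np.radians(-12.85);O=np.array([511.1,-228.1,0]);X=np.array([np.cos(th),np.sin(th),0]);Y=np.array([-np.sin(th),np.cos(th),0]);Z=np.array([0,0,1])
for a in(8,4,0,-4,-8):
    r=np.radians(a);P=O+145*Y-X*52*np.sin(r)+Z*(32+52*np.cos(r));print(a,P.round(1),proj(c,P).round(1))
cv2.imwrite("pics/w5.png",im[:,:,::-1])
E
```

```text
3.475 [544.01795714 -85.29693744 140.82956754] [0.69645317 3.82453106 2.32447788] 21.76730449770143
8 [536.3 -85.1  83.5] [[256.9 274.1]]
4 [539.8 -85.9  83.9] [[256.9 267.6]]
0 [543.3 -86.7  84. ] [[256.9 260.6]]
-4 [546.9 -87.5  83.9] [[256.9 253.3]]
-8 [550.4 -88.3  83.5] [[256.9 245.6]]
```

View pics/w5.png

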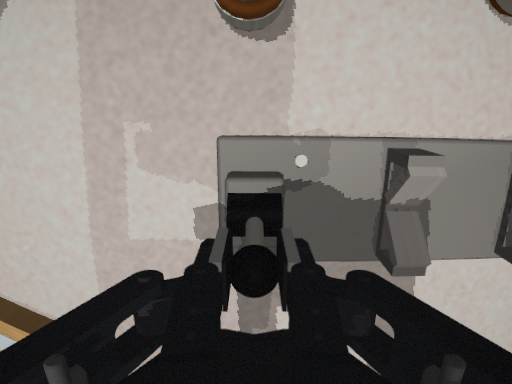

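>>> servo_tool([
  {"tx": 0.5, "ty": -0.1, "tz": 0, "az": 0, "ax": 0, "ay": 0, "grip": 2.0},
  {"tx": 0, "ty": 0, "tz": 0, "az": 0, "ax": 0, "ay": 0, "grip": 2.0},
  {"tx": 0, "ty": 0, "tz": 0, "az": 0, "ax": 0, "ay": 0, "grip": 5},
  {"tx": 0, "ty": 0, "tz": 0, "az": 0, "ax": 0, "ay": 0, "grip": 5},
  {"tx": 0, "ty": 0, "tz": 3, "az": 0, "ax": 0, "ay": 0, "grip": 5},
])

```text
time: 4.15
position: [546.2, -86.3, 167.2]
tool_rot: [-0.7, 0.081, 0.705, 0.081]
wrist_force: [0.7, -0.5, -0.5]
grip_width: 50.0
```

>>> servo_tool([
  {"tx": 0, "ty": 0, "tz": 6, "az": 0, "ax": 0, "ay": 0, "grip": 8.5},
  {"tx": 0, "ty": 0, "tz": 4, "az": 0, "ax": 0, "ay": 0, "grip": 8.5},
  {"tx": 0, "ty": 0, "tz": 0, "az": 0, "ax": 0, "ay": 0, "grip": 8.5},
  {"tx": 0, "ty": 0, "tz": 0, "az": 0, "ax": 0, "ay": 0, "grip": 8.5},
  {"tx": 0, "ty": 0, "tz": 0, "az": 0, "ax": 0, "ay": 0, "grip": 8.5},
])

```text
time: 4.78
position: [547.4, -86.4, 267.8]
tool_rot: [-0.701, 0.081, 0.704, 0.081]
wrist_force: [-0.1, -0.9, -0.7]
grip_width: 84.8
```

```bash
python3 - <<'E'
from h import *
o,R=tool();print(o["time"],o["position"],o["wrist_force"],o["qd"].round(3))
c=cams.calibration("wrist");im=cams.snapshot("wrist");s=cams.calibration("side");ims=cams.snapshot("side")
th=np.radians(-12.85);O=np.array([511.1,-228.1,0]);X=np.array([np.cos(th),np.sin(th),0]);Y=np.array([-np.sin(th),np.cos(th),0]);Z=np.array([0,0,1])
for a in(12,8,4,0,-4,-8):
    r=np.radians(a);P=O+145*Y-X*52*np.sin(r)+Z*(32+52*np.cos(r));print(a,P.round(1),((proj(c,P)-[200,60])*4).round(1),((proj(s,P)-[255,140])*6).round(1))
crop(im,200,60,400,200,4,"pics/w6.png");crop(ims,255,140,355,215,6,"pics/s6.png")
v=plane(c,[(0,0)],0)
for y in(58,36,-36,-58):print(y,((proj(c,O+Y*y+17*Z)-[200,60])*4).round(1))
E
```

```text
4.775 [547.39833767 -86.36774052 267.82096435] [-0.09672617 -0.90223036 -0.69719205] [ 0.     0.003 -0.002  0.001  0.001  0.   ]
12 [532.8 -84.3  82.9] [[221.1 569.4]] [[194. 240.]]
8 [536.3 -85.1  83.5] [[221.  554.3]] [[189.7 233.9]]
4 [539.8 -85.9  83.9] [[221.  538.6]] [[185.3 228.1]]
0 [543.3 -86.7  84. ] [[221.  522.3]] [[180.9 222.7]]
-4 [546.9 -87.5  83.9] [[220.9 505.6]] [[176.5 217.7]]
-8 [550.4 -88.3  83.5] [[220.9 488.5]] [[172.1 213. ]]
58 [[548.9 451.8]]
36 [[630.6 451.8]]
-36 [[890.2 452.2]]
-58 [[966.4 452.4]]
```

View pics/w6.png

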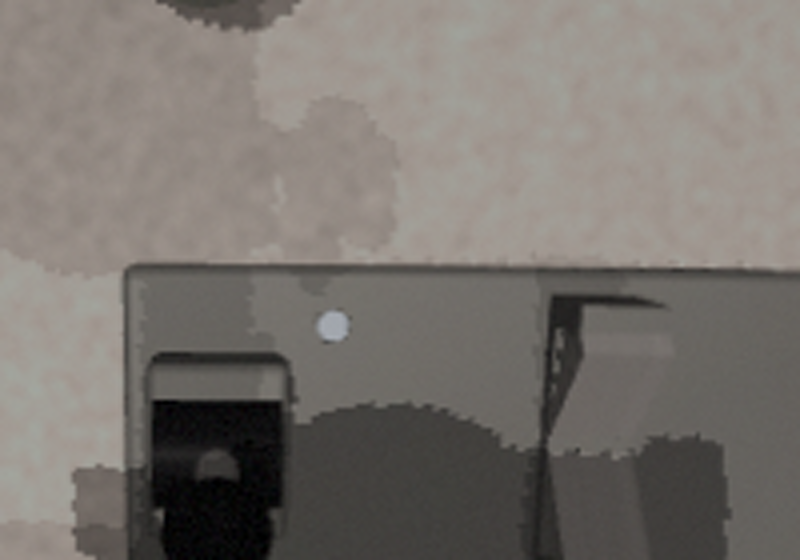

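View pics/s6.png

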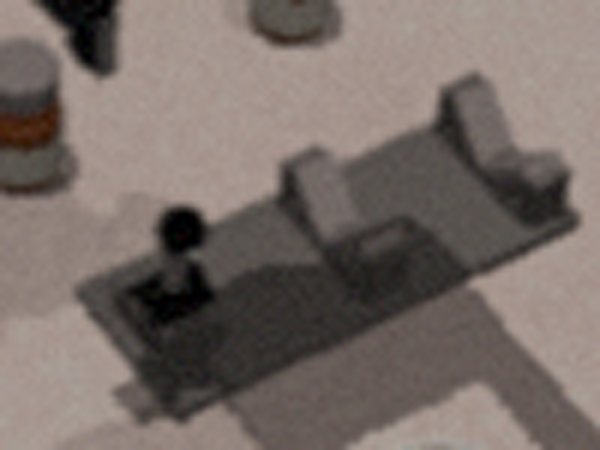

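Side view: the ball is at (182,230) in the crop, about 2–4° short of upright, and the wrist view agrees (centre around (218,532)). That is within the band, so I'll go to the mill.

>>> servo_tool([
  {"tx": 0.3, "ty": 2.0, "tz": 0, "az": 9, "ax": 0, "ay": 0, "grip": 8.5},
  {"tx": 0.3, "ty": 2.0, "tz": 0, "az": 9, "ax": 0, "ay": 0, "grip": 8.5},
  {"tx": 0.3, "ty": 2.0, "tz": 0, "az": 9, "ax": 0, "ay": 0, "grip": 8.5},
  {"tx": 0.3, "ty": 2.0, "tz": 0, "az": 9, "ax": 0, "ay": 0, "grip": 8.5},
  {"tx": 0.3, "ty": 2.0, "tz": 0, "az": 9, "ax": 0, "ay": 0, "grip": 8.5},
])

```text
time: 5.5
position: [563.0, 14.2, 268.9]
tool_rot: [-0.679, -0.196, 0.68, -0.196]
wrist_force: [-0.1, 0.0, -0.5]
grip_width: 84.9
```

>>> servo_tool([
  {"tx": 0.3, "ty": 2.0, "tz": 0, "az": 9, "ax": 0, "ay": 0, "grip": 8.5},
  {"tx": 0.3, "ty": 2.0, "tz": 0, "az": 9, "ax": 0, "ay": 0, "grip": 8.5},
  {"tx": 0.3, "ty": 2.0, "tz": 0, "az": 9, "ax": 0, "ay": 0, "grip": 8.5},
  {"tx": 0.3, "ty": 2.0, "tz": 0, "az": 9, "ax": 0, "ay": 0, "grip": 8.5},
  {"tx": 0.3, "ty": 2.0, "tz": 0, "az": 9, "ax": 0, "ay": 0, "grip": 8.5},
])

```text
time: 6.12
position: [578.0, 114.2, 268.8]
tool_rot: [-0.552, -0.442, 0.553, -0.441]
wrist_force: [0.0, -1.0, 0.7]
grip_width: 85.0
```

>>> servo_tool([
  {"tx": 0.4, "ty": 2.1, "tz": 0, "az": 9, "ax": 0, "ay": 0, "grip": 8.5},
  {"tx": 0.4, "ty": 2.1, "tz": 0, "az": 9, "ax": 0, "ay": 0, "grip": 8.5},
  {"tx": 0.4, "ty": 2.1, "tz": 0, "az": 9, "ax": 0, "ay": 0, "grip": 8.5},
  {"tx": 0.4, "ty": 2.1, "tz": 0, "az": 9, "ax": 0, "ay": 0, "grip": 8.5},
  {"tx": 0.1, "ty": 2.1, "tz": 0, "az": 8, "ax": 0, "ay": 0, "grip": 8.5},
])

```text
time: 6.75
position: [595.1, 219.1, 268.7]
tool_rot: [0.347, 0.616, -0.348, 0.616]
wrist_force: [-0.2, -0.9, 0.3]
grip_width: 85.1
```

>>> servo_tool([
  {"tx": 0, "ty": 0, "tz": 0, "az": 0, "ax": 0, "ay": 0, "grip": 8.5},
  {"tx": 0, "ty": 0, "tz": 0, "az": 0, "ax": 0, "ay": 0, "grip": 8.5},
  {"tx": 0, "ty": 0, "tz": 0, "az": 0, "ax": 0, "ay": 0, "grip": 8.5},
  {"tx": 0, "ty": 0, "tz": 0, "az": 0, "ax": 0, "ay": 0, "grip": 8.5},
  {"tx": 0, "ty": 0, "tz": 0, "az": 0, "ax": 0, "ay": 0, "grip": 8.5},
])

```text
time: 7.38
position: [595.4, 218.1, 270.0]
tool_rot: [0.349, 0.615, -0.349, 0.615]
wrist_force: [-0.1, 0.5, 0.6]
grip_width: 85.0
```

```bash
python3 - <<'E'
from h import *
o,R=tool();c=cams.calibration("wrist");im=cams.snapshot("wrist")
print(o["time"],o["position"],np.degrees(np.arctan2(R[1,1],R[0,1])),o["wrist_force"],o["qd"].round(3),o["joints"])
np.savez("w7.npz",**c);cv2.imwrite("pics/w7.png",im[:,:,::-1])
E
```

```text
7.375 [595.42467208 218.14488924 270.04280904] 30.86176280448751 [-0.14136745  0.53760338  0.6252618 ] [ 0.004  0.002 -0.001 -0.    -0.    -0.001] [ 2.70371862e-01  2.38189773e-01  1.42892784e+00 -4.06329754e-05
  1.47426745e+00 -2.68263591e-01]
```

View pics/w7.png

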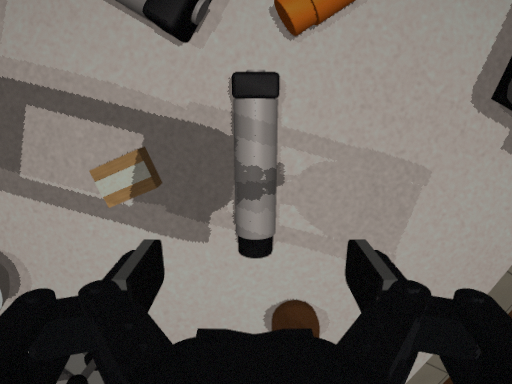

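The mill lies at (256, 72–258). Its barrel runs from (256,98) at the head to (255,237) at the foot, nearly in line with the jaw's centre.

```bash
python3 - <<'E'
from h import *
c=dict(np.load("w7.npz"))
A=plane(c,[(256.3,97.5),(255.5,237.5)],43);print("ends top z43",A.round(1),np.linalg.norm(A[0]-A[1]),A.mean(0))
B=plane(c,[(234,98),(279,98),(237,237),(274,237)],25);a=(B[0]+B[1])/2;b=(B[2]+B[3])/2
print(B.round(1),a,b,np.linalg.norm(B[0]-B[1]),np.linalg.norm(B[2]-B[3]))
for p,q in((A[0],A[1]),(a,b)):
    d=p-q;print("yaw",np.degrees(np.arctan2(-d[0],d[1])))
E
```

```text
ends top z43 [[558.9 282.1  43. ]
 [630.  162.4  43. ]] 139.2764827735314 [594.4832836 222.259028   43.       ]
[[540.4 270.9  25. ]
 [578.1 293.5  25. ]
 [616.6 145.5  25. ]
 [651.4 166.4  25. ]] [559.26497652 282.18994718  25.        ] [633.97635732 155.93973927  25.        ] 43.88155045607282 40.58269417976382
yaw 30.694801523108985
yaw 30.6158728310557
```

>>> servo_tool([
  {"tx": -0.1, "ty": 0.4, "tz": -5, "az": 0, "ax": 0, "ay": 0, "grip": 8.5},
  {"tx": 0, "ty": 0, "tz": -5, "az": 0, "ax": 0, "ay": 0, "grip": 8.5},
  {"tx": 0, "ty": 0, "tz": -5, "az": 0, "ax": 0, "ay": 0, "grip": 8.5},
  {"tx": 0, "ty": 0, "tz": -3, "az": 0, "ax": 0, "ay": 0, "grip": 8.5},
  {"tx": 0, "ty": 0, "tz": -0.9, "az": 0, "ax": 0, "ay": 0, "grip": 8.5},
])

```text
time: 8.05
position: [592.6, 222.0, 78.2]
tool_rot: [0.348, 0.616, -0.35, 0.614]
wrist_force: [-0.3, 0.1, 0.4]
grip_width: 85.2
```

>>> servo_tool([
  {"tx": 0, "ty": 0, "tz": 0, "az": 0, "ax": 0, "ay": 0, "grip": 6},
  {"tx": 0, "ty": 0, "tz": 0, "az": 0, "ax": 0, "ay": 0, "grip": 4.0},
  {"tx": 0, "ty": 0, "tz": 0, "az": 0, "ax": 0, "ay": 0, "grip": 4.0},
  {"tx": 0, "ty": 0, "tz": 0, "az": 0, "ax": 0, "ay": 0, "grip": 4.0},
  {"tx": 0, "ty": 0, "tz": 0, "az": 0, "ax": 0, "ay": 0, "grip": 4.0},
], newtons=60)

```text
time: 8.68
position: [595.9, 223.0, 83.5]
tool_rot: [0.35, 0.614, -0.348, 0.616]
wrist_force: [-0.0, -0.6, 6.1]
grip_width: 42.0
```

```bash
python3 - <<'E'
from h import *
o,R=tool();c=cams.calibration("wrist");im=cams.snapshot("wrist")
print(o["time"],o["position"],np.degrees(np.arctan2(R[1,1],R[0,1])),o["wrist_force"],o["grip_width"])
np.savez("w8.npz",**c);cv2.imwrite("pics/w8.png",im[:,:,::-1])
E
```

```text
8.675 [595.87745581 223.00445741  83.51422512] 30.918846241924545 [-0.04662477 -0.64834751  6.12949954] 41.971782298713755
```

View pics/w8.png

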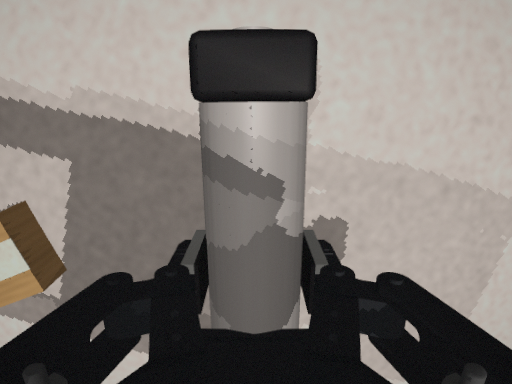

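>>> servo_tool([
  {"tx": 0, "ty": 0, "tz": 1, "az": 0, "ax": 0, "ay": 0, "grip": 4.0},
  {"tx": 0, "ty": 0, "tz": 4, "az": 0, "ax": 0, "ay": 0, "grip": 4.0},
  {"tx": 0, "ty": 0, "tz": 5, "az": 0, "ax": 0, "ay": 0, "grip": 4.0},
  {"tx": 0, "ty": 0, "tz": 5, "az": 0, "ax": 0, "ay": 0, "grip": 4.0},
  {"tx": 0, "ty": 0, "tz": 0, "az": 0, "ax": 0, "ay": 0, "grip": 4.0},
])

```text
time: 9.35
position: [596.9, 223.3, 238.0]
tool_rot: [0.351, 0.613, -0.346, 0.618]
wrist_force: [1.3, 0.2, -2.3]
grip_width: 42.0
```

```bash
python3 - <<'E'
from h import *
o,R=tool();c=cams.calibration("wrist");im=cams.snapshot("wrist")
print(o["time"],o["position"],np.degrees(np.arctan2(R[1,1],R[0,1])),o["wrist_force"],o["wrist_torque"],o["grip_width"])
np.savez("w9.npz",**c);cv2.imwrite("pics/w9.png",im[:,:,::-1])
E
```

```text
9.35 [596.92810993 223.34453216 237.96205048] 30.91643300575318 [ 1.32546922  0.15110405 -2.31733874] [ 0.02382084 -0.02811264  0.05273658] 42.00951245097751
```

View pics/w9.png

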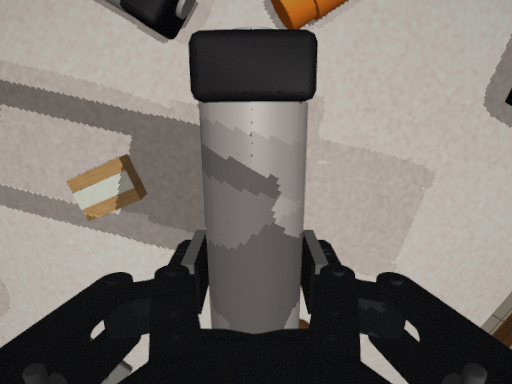

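```bash
python3 - <<'E'
from h import *
c=dict(np.load("w8.npz"))
p=plane(c,[(253.5,101)],43)[0]
yaw=np.radians(30.9);Y=np.array([-np.sin(yaw),np.cos(yaw),0]);X=np.array([np.cos(yaw),np.sin(yaw),0])
pos=np.array([595.877,223.004,83.514])
print(p, "mid rel TCP along Y",(p-pos)@Y-70,"X",(p-pos)@X)
for row in(110,220):
  pass
l=plane(c,[(200,103),(307,103),(208,290),(302,290)],25);print(l.round(1));
a=(l[0]+l[1])/2;b=(l[2]+l[3])/2;d=a-b;print(np.degrees(np.arctan2(-d[0],d[1])),(a-pos)@X,(b-pos)@X,np.linalg.norm(l[0]-l[1]),np.linalg.norm(l[2]-l[3]))
o,R=tool();print(o["position"])
E
```

```text
[559.98250864 282.16663767  43.        ] mid rel TCP along Y -0.8013148495095237 X -0.4173483163434825
[[542.  270.7  25. ]
 [578.7 292.7  25. ]
 [585.8 197.2  25. ]
 [624.2 220.1  25. ]]
31.43403284254679 -0.3837851505450392 0.4141417598656277 42.80907817019115 44.750292286503004
[595.53863644 222.95780249 234.31834182]
```

>>> servo_tool([
  {"tx": -0.8, "ty": -4.5, "tz": 0, "az": -4.4, "ax": 0, "ay": 0, "grip": 4.0},
  {"tx": -0.8, "ty": -4.5, "tz": 0, "az": -4.4, "ax": 0, "ay": 0, "grip": 4.0},
  {"tx": -0.8, "ty": -4.5, "tz": 0, "az": -4.4, "ax": 0, "ay": 0, "grip": 4.0},
  {"tx": -0.8, "ty": -4.5, "tz": 0, "az": -4.4, "ax": 0, "ay": 0, "grip": 4.0},
  {"tx": -0.8, "ty": -4.5, "tz": 0, "az": -4.4, "ax": 0, "ay": 0, "grip": 4.0},
])

```text
time: 10.02
position: [552.6, -3.7, 228.5]
tool_rot: [0.459, 0.538, -0.461, 0.536]
wrist_force: [1.2, 0.4, -2.6]
grip_width: 42.4
```

>>> servo_tool([
  {"tx": -0.8, "ty": -4.5, "tz": 0, "az": -4.4, "ax": 0, "ay": 0, "grip": 4.0},
  {"tx": -0.9, "ty": -4.5, "tz": 0, "az": -4.4, "ax": 0, "ay": 0, "grip": 4.0},
  {"tx": -0.9, "ty": -4.5, "tz": 0, "az": -4.4, "ax": 0, "ay": 0, "grip": 4.0},
  {"tx": -0.9, "ty": -4.5, "tz": 0, "az": -4.4, "ax": 0, "ay": 0, "grip": 4.0},
  {"tx": -0.9, "ty": -4.6, "tz": 0, "az": -4.2, "ax": 0, "ay": 0, "grip": 4.0},
])

```text
time: 10.65
position: [508.7, -229.2, 228.6]
tool_rot: [-0.553, -0.441, 0.554, -0.439]
wrist_force: [0.4, 0.5, -2.5]
grip_width: 42.2
```

>>> servo_tool([
  {"tx": 0, "ty": 0, "tz": -2, "az": 0, "ax": 0, "ay": 0, "grip": 4.0},
  {"tx": 0, "ty": 0, "tz": -3, "az": 0, "ax": 0, "ay": 0, "grip": 4.0},
  {"tx": 0, "ty": 0, "tz": -2, "az": 0, "ax": 0, "ay": 0, "grip": 4.0},
  {"tx": 0, "ty": 0, "tz": 0, "az": 0, "ax": 0, "ay": 0, "grip": 4.0},
  {"tx": 0, "ty": 0, "tz": 0, "az": 0, "ax": 0, "ay": 0, "grip": 4.0},
])

```text
time: 11.28
position: [510.7, -228.2, 161.4]
tool_rot: [0.553, 0.441, -0.553, 0.441]
wrist_force: [0.2, 0.1, -2.7]
grip_width: 42.3
```

```bash
python3 - <<'E'
from h import *
o,R=tool();c=cams.calibration("wrist");im=cams.snapshot("wrist");ims=cams.snapshot("side");imt=cams.snapshot("top")
print(o["time"],o["position"],np.degrees(np.arctan2(R[1,1],R[0,1])),o["wrist_force"],o["wrist_torque"],o["grip_width"])
np.savez("w10.npz",**c);cv2.imwrite("pics/w10.png",im[:,:,::-1])
crop(ims,215,110,375,230,5,"pics/s10.png");crop(imt,230,140,380,250,5,"pics/t10.png")
E
```

```text
11.275 [ 510.7451975  -228.17521999  161.44049926] -12.843465520292172 [ 0.20203389  0.09440209 -2.67031493] [ 0.0241196  -0.00089815 -0.00785153] 42.29399603943714
```

View pics/w10.png

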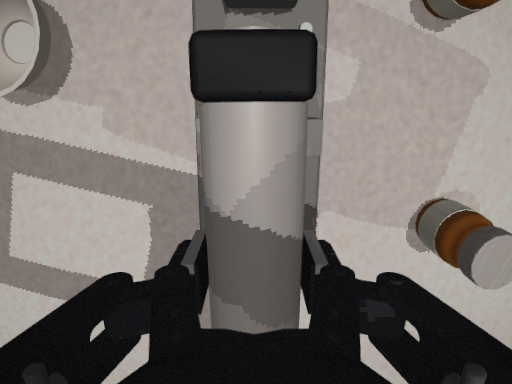

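View pics/s10.png

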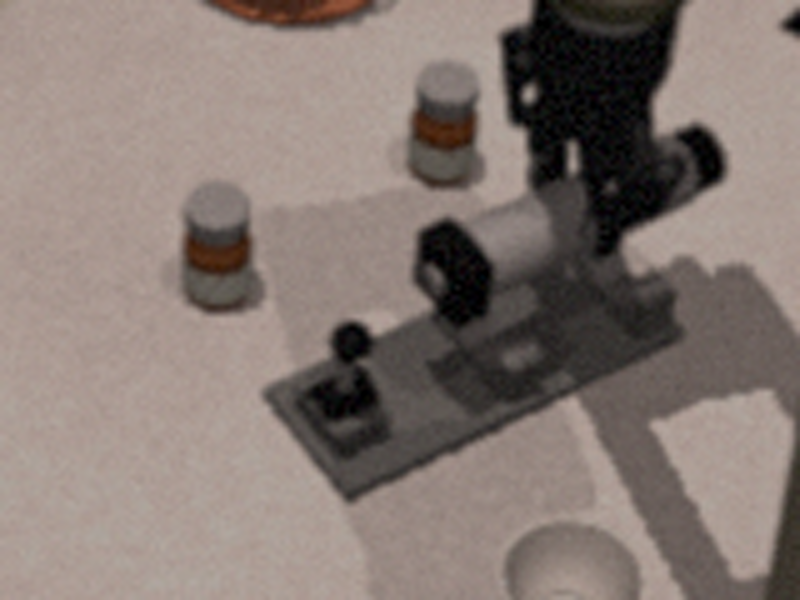

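```bash
python3 - <<'E'
from h import *
im=cv2.imread("pics/w10.png")
cv2.imwrite("pics/w10c.png",cv2.resize(im[0:200,170:350],None,fx=3,fy=3,interpolation=cv2.INTER_CUBIC))
c=dict(np.load("w10.npz"))
th=np.radians(-12.85);O=np.array([511.1,-228.1,0]);X=np.array([np.cos(th),np.sin(th),0]);Y=np.array([-np.sin(th),np.cos(th),0])
for y in(140,100,80):
    print(y,[proj(c,O+X*x+Y*y+[0,0,10])[0].round(1).tolist() for x in(-45,0,45)])
for x,y in((-39,58),(39,58)):print(proj(c,O+X*x+Y*y+[0,0,48]).round(1))
E
```

```text
140 [[185.8, -8.9], [255.2, -9.7], [324.5, -8.6]]
100 [[187.8, 54.9], [255.1, 54.4], [322.2, 55.1]]
80 [[189.0, 85.6], [255.0, 85.3], [320.9, 85.8]]
[[187.8 121.4]]
[[322.4 121.6]]
```

View pics/w10c.png

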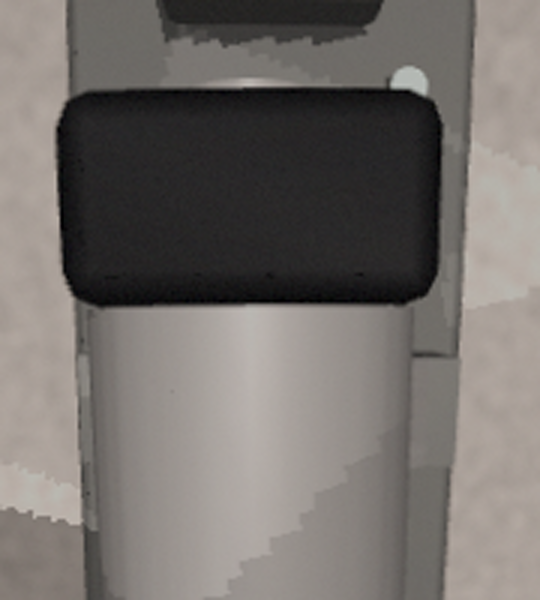

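The plate edges suggest the cradle is about 3 mm further in +x. The V apex and the far saddle corner suggest about 0–1 mm. I'll shift +1 mm, lower the mill, and use the wrist force to centre it.

>>> servo_tool([
  {"tx": 0.1, "ty": 0, "tz": -2, "az": 0, "ax": 0, "ay": 0, "grip": 4.0},
  {"tx": 0, "ty": 0, "tz": -1.5, "az": 0, "ax": 0, "ay": 0, "grip": 4.0},
  {"tx": 0, "ty": 0, "tz": -0.7, "az": 0, "ax": 0, "ay": 0, "grip": 4.0},
  {"tx": 0, "ty": 0, "tz": -0.2, "az": 0, "ax": 0, "ay": 0, "grip": 4.0},
  {"tx": 0, "ty": 0, "tz": 0, "az": 0, "ax": 0, "ay": 0, "grip": 4.0},
])

```text
time: 12.05
position: [511.5, -228.5, 117.0]
tool_rot: [0.553, 0.441, -0.553, 0.441]
wrist_force: [0.6, -0.3, -2.9]
grip_width: 42.2
```

```bash
cat > st.py <<'E'
from h import *
o,R=tool();th=np.radians(-12.85);X=np.array([np.cos(th),np.sin(th),0]);Y=np.array([-np.sin(th),np.cos(th),0])
f=o["wrist_force"];print(o["time"],o["position"].round(1),"F cradle",(f@X).round(2),(f@Y).round(2),f[2].round(2),"T",o["wrist_torque"].round(2),o["grip_width"].round(1),np.abs(o["qd"]).max().round(3))
E
python3 st.py
```

```text
Traceback (most recent call last):
  File "st.py", line 3, in <module>
    f=o["wrist_force"];print(o["time"],o["position"].round(1),"F cradle",(f@X).round(2),(f@Y).round(2),f[2].round(2),"T",o["wrist_torque"].round(2),o["grip_width"].round(1),np.abs(o["qd"]).max().round(3))
                                                                                                                                                    ^^^^^^^^^^^^^^^^^^^^^
AttributeError: 'float' object has no attribute 'round'
```

Free-hanging baseline Fz is about -2.8 N. I'll go down in small steps.

>>> servo_tool([
  {"tx": 0, "ty": 0, "tz": -0.2, "az": 0, "ax": 0, "ay": 0, "grip": 4.0},
  {"tx": 0, "ty": 0, "tz": -0.1, "az": 0, "ax": 0, "ay": 0, "grip": 4.0},
  {"tx": 0, "ty": 0, "tz": -0.1, "az": 0, "ax": 0, "ay": 0, "grip": 4.0},
  {"tx": 0, "ty": 0, "tz": 0, "az": 0, "ax": 0, "ay": 0, "grip": 4.0},
  {"tx": 0, "ty": 0, "tz": 0, "az": 0, "ax": 0, "ay": 0, "grip": 4.0},
])

```text
time: 12.68
position: [511.3, -228.5, 113.0]
tool_rot: [0.553, 0.441, -0.553, 0.441]
wrist_force: [-0.8, 0.4, -3.0]
grip_width: 42.4
```

```bash
sed -i 's/o\["grip_width"\].round(1)/round(o["grip_width"],1)/' st.py; python3 st.py
```

```text
12.675 [ 511.3 -228.5  113. ] F cradle -0.86 0.25 -3.01 T [-0.03 -0.01 -0.01] 42.4 0.002
```

>>> servo_tool([
  {"tx": 0, "ty": 0, "tz": -0.1, "az": 0, "ax": 0, "ay": 0, "grip": 4.0},
  {"tx": 0, "ty": 0, "tz": 0, "az": 0, "ax": 0, "ay": 0, "grip": 4.0},
  {"tx": 0, "ty": 0, "tz": -0.1, "az": 0, "ax": 0, "ay": 0, "grip": 4.0},
  {"tx": 0, "ty": 0, "tz": 0, "az": 0, "ax": 0, "ay": 0, "grip": 4.0},
  {"tx": 0, "ty": 0, "tz": 0, "az": 0, "ax": 0, "ay": 0, "grip": 4.0},
])

```text
time: 13.3
position: [511.7, -228.6, 111.3]
tool_rot: [0.553, 0.44, -0.553, 0.441]
wrist_force: [1.5, -0.9, -0.3]
grip_width: 42.0
```

```bash
python3 st.py
```

```text
13.3 [ 511.7 -228.6  111.3] F cradle 1.64 -0.52 -0.3 T [ 0.04 -0.35 -0.11] 42.0 0.002
```

First contact is on the near face (the force pushes towards +x), so I'll shift +x.

>>> servo_tool([
  {"tx": 0.1, "ty": 0, "tz": 0, "az": 0, "ax": 0, "ay": 0, "grip": 4.0},
  {"tx": 0, "ty": 0, "tz": -0.1, "az": 0, "ax": 0, "ay": 0, "grip": 4.0},
  {"tx": 0, "ty": 0, "tz": 0, "az": 0, "ax": 0, "ay": 0, "grip": 4.0},
  {"tx": 0, "ty": 0, "tz": 0, "az": 0, "ax": 0, "ay": 0, "grip": 4.0},
  {"tx": 0, "ty": 0, "tz": 0, "az": 0, "ax": 0, "ay": 0, "grip": 4.0},
])

```text
time: 13.92
position: [512.7, -228.6, 110.2]
tool_rot: [0.553, 0.44, -0.553, 0.441]
wrist_force: [4.0, -2.0, 2.0]
grip_width: 41.7
```

```bash
python3 st.py
```

```text
13.925 [ 512.7 -228.6  110.2] F cradle 4.36 -1.04 2.04 T [ 0.04 -0.51 -0.05] 41.7 0.001
```

>>> servo_tool([
  {"tx": 0.1, "ty": 0, "tz": 0, "az": 0, "ax": 0, "ay": 0, "grip": 4.0},
  {"tx": 0.1, "ty": -0.05, "tz": 0, "az": 0, "ax": 0, "ay": 0, "grip": 4.0},
  {"tx": 0, "ty": 0, "tz": -0.1, "az": 0, "ax": 0, "ay": 0, "grip": 4.0},
  {"tx": 0, "ty": 0, "tz": 0, "az": 0, "ax": 0, "ay": 0, "grip": 4.0},
  {"tx": 0, "ty": 0, "tz": 0, "az": 0, "ax": 0, "ay": 0, "grip": 4.0},
])

```text
time: 14.55
position: [513.5, -228.6, 109.7]
tool_rot: [-0.553, -0.441, 0.553, -0.44]
wrist_force: [-7.0, 3.6, 15.6]
grip_width: 42.4
```

```bash
python3 st.py
```

```text
14.55 [ 513.5 -228.6  109.7] F cradle -7.65 1.94 15.64 T [ 0.62  1.36 -0.67] 42.4 0.001
```

>>> servo_tool([
  {"tx": -0.09, "ty": 0.02, "tz": 0, "az": 0, "ax": 0, "ay": 0, "grip": 4.0},
  {"tx": 0, "ty": 0, "tz": 0, "az": 0, "ax": 0, "ay": 0, "grip": 4.0},
  {"tx": 0, "ty": 0, "tz": 0, "az": 0, "ax": 0, "ay": 0, "grip": 4.0},
  {"tx": 0, "ty": 0, "tz": 0, "az": 0, "ax": 0, "ay": 0, "grip": 4.0},
  {"tx": 0, "ty": 0, "tz": 0, "az": 0, "ax": 0, "ay": 0, "grip": 4.0},
])

```text
time: 15.18
position: [513.4, -228.6, 109.7]
tool_rot: [0.553, 0.441, -0.553, 0.44]
wrist_force: [-3.2, 3.1, 10.9]
grip_width: 42.3
```

```bash
python3 st.py
```

```text
15.175 [ 513.4 -228.6  109.7] F cradle -3.81 2.28 10.9 T [ 0.44  0.53 -0.7 ] 42.3 0.001
```

>>> servo_tool([
  {"tx": -0.04, "ty": 0, "tz": 0, "az": -0.4, "ax": 0, "ay": 0, "grip": 4.0},
  {"tx": 0, "ty": -0.02, "tz": -0.05, "az": 0, "ax": 0, "ay": 0, "grip": 4.0},
  {"tx": 0, "ty": 0, "tz": 0, "az": 0, "ax": 0, "ay": 0, "grip": 4.0},
  {"tx": 0, "ty": 0, "tz": 0, "az": 0, "ax": 0, "ay": 0, "grip": 4.0},
  {"tx": 0, "ty": 0, "tz": 0, "az": 0, "ax": 0, "ay": 0, "grip": 4.0},
])

```text
time: 15.8
position: [513.4, -228.6, 109.6]
tool_rot: [0.555, 0.439, -0.554, 0.439]
wrist_force: [-2.4, 4.0, 12.9]
grip_width: 41.8
```

```bash
python3 st.py
```

```text
15.8 [ 513.4 -228.6  109.6] F cradle -3.18 3.34 12.91 T [ 0.73  0.38 -0.33] 41.8 0.002
```

>>> servo_tool([
  {"tx": -0.04, "ty": 0, "tz": 0, "az": -0.3, "ax": 0.4, "ay": -0.1, "grip": 4.0},
  {"tx": 0, "ty": -0.03, "tz": -0.05, "az": 0, "ax": 0, "ay": 0, "grip": 4.0},
  {"tx": 0, "ty": 0, "tz": 0, "az": 0, "ax": 0, "ay": 0, "grip": 4.0},
  {"tx": 0, "ty": 0, "tz": 0, "az": 0, "ax": 0, "ay": 0, "grip": 4.0},
  {"tx": 0, "ty": 0, "tz": 0, "az": 0, "ax": 0, "ay": 0, "grip": 4.0},
])

```text
time: 16.42
position: [513.4, -229.1, 109.4]
tool_rot: [0.558, 0.439, -0.553, 0.436]
wrist_force: [-1.8, 3.6, 13.9]
grip_width: 42.3
```

```bash
python3 st.py; python3 - <<'E'
from h import *
o,R=tool();print(np.degrees(np.arctan2(R[1,1],R[0,1])))
c=cams.calibration("wrist");im=cams.snapshot("wrist");ims=cams.snapshot("side");imt=cams.snapshot("top")
cv2.imwrite("pics/w11.png",im[:,:,::-1])
crop(ims,235,120,375,225,5,"pics/s11.png");crop(imt,240,150,370,245,6,"pics/t11.png")
s=cams.calibration("side")
th=np.radians(-12.85);O=np.array([512.5,-228.1,0]);X=np.array([np.cos(th),np.sin(th),0]);Y=np.array([-np.sin(th),np.cos(th),0]);Z=np.array([0,0,1])
for a in(8,4,0,-4):
    r=np.radians(a);P=O+145*Y-X*52*np.sin(r)+Z*(32+52*np.cos(r));print(a,((proj(s,P)-[235,120])*5).round(1))
E
```

```text
16.425 [ 513.4 -229.1  109.4] F cradle -2.55 3.16 13.88 T [ 0.55  0.3  -0.18] 42.3 0.003
-13.577218636513846
8 [[256.2 293.5]]
4 [[252.6 288.7]]
0 [[248.9 284.2]]
-4 [[245.2 280. ]]
```

View pics/s11.png

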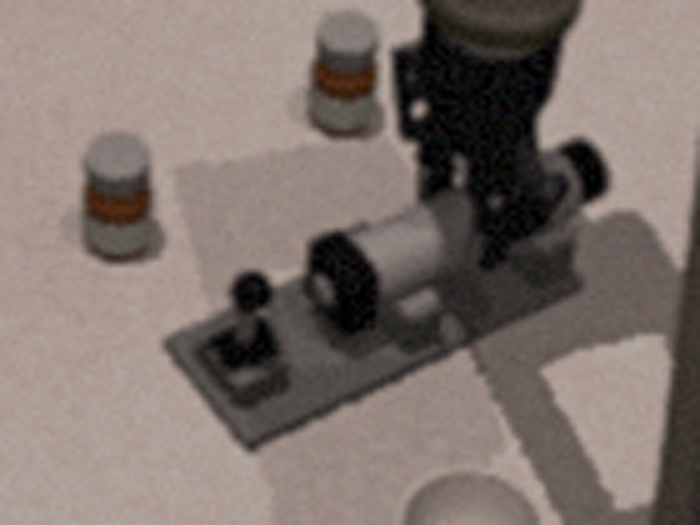

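View pics/w11.png

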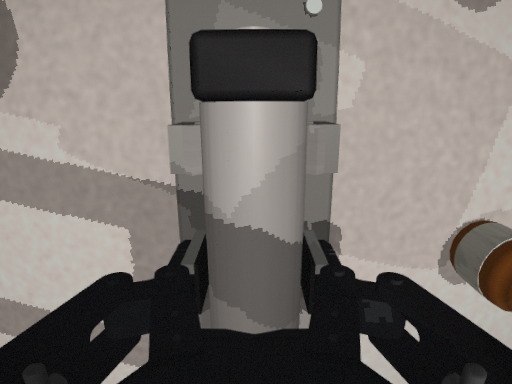

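View pics/t11.png

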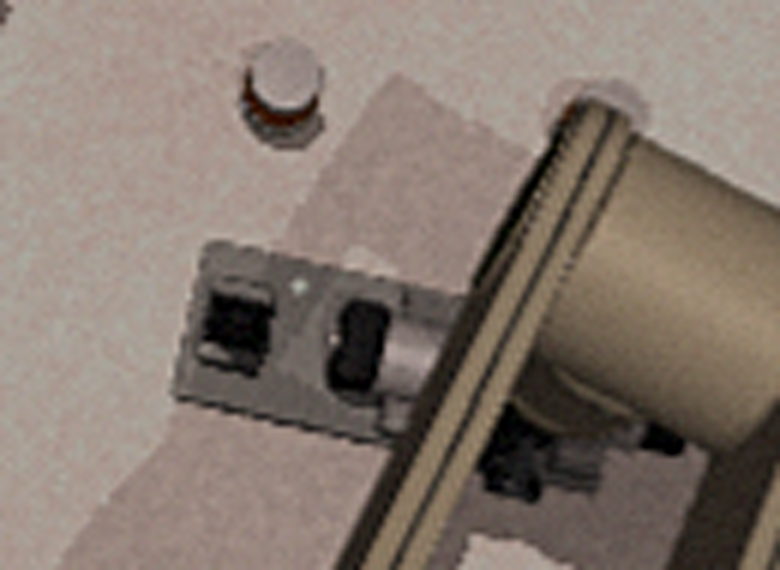

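```bash
python3 - <<'E'
from h import *
from station import cams
ims=cams.snapshot("side");c=cams.calibration("side")
g=cv2.cvtColor(ims,cv2.COLOR_RGB2GRAY)
sub=g[165:215,265:300];cv2.imwrite("pics/s12.png",cv2.resize(ims[165:215,260:310,::-1],None,fx=12,fy=12,interpolation=cv2.INTER_CUBIC))
m=(g<45).astype(np.uint8);m[:172]=0;m[182:]=0;m[:,:278]=0;m[:,295:]=0
ys,xs=np.nonzero(m);print(len(xs),xs.min(),xs.max(),ys.min(),ys.max(),xs.mean(),ys.mean())
E
```

```text
42 282 288 175 181 284.8333333333333 178.16666666666666
```

View pics/s12.png

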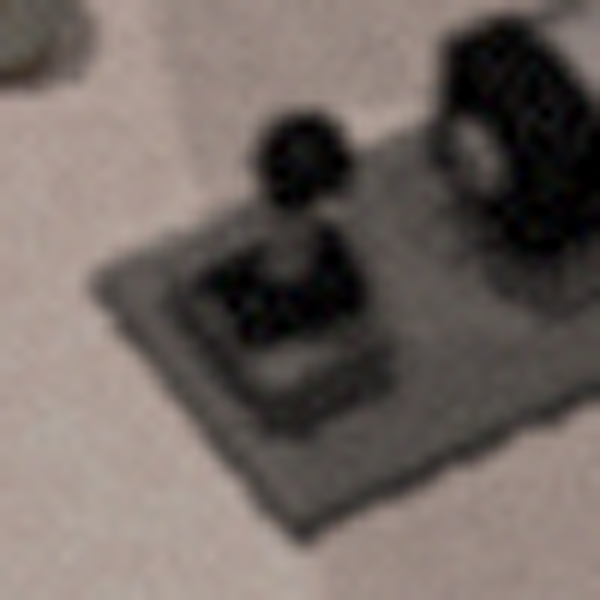

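```bash
python3 - <<'E'
from h import *
c=cams.calibration("side")
q=lambda x,y:(260+x/12-.5,165+y/12-.5)
th=np.radians(-13.3);X=np.array([np.cos(th),np.sin(th),0]);Y=np.array([-np.sin(th),np.cos(th),0]);Z=np.array([0,0,1])
O=np.array([513.4,-228.8,0])
A=proj(c,O+45*X+170*Y+10*Z)[0];B=proj(c,O-45*X+170*Y+10*Z)[0];C=proj(c,O-45*X+170*Y)[0]
a=np.array(q(98,278));b=np.array(q(302,530));cc=np.array(q(302,545));print(a-A,b-B,cc-C)
off=((a-A)+(b-B)/2+(cc-C)/2)/2
ball=np.array(q(304,160))
for l in range(-8,13,4):
    r=np.radians(l);P=O+145*Y-52*np.sin(r)*X+Z*(32+52*np.cos(r));print(l,(proj(c,P)[0]+off-ball).round(2))
# y check from wrist
c=cams.calibration("wrist");o,R=tool()
for y in(-3,0,3): print(y,[proj(c,O+0*X+(58)*Y+48*Z)[0].round(1)], proj(c,O+(70+y)*Y+69*Z)[0].round(1))
E
```

```text
[0.22615505 1.23983829] [0.15939002 0.62117735] [ 0.31759518 -0.32154695]
-8 [-1.56 -2.51]
-4 [-0.84 -1.74]
0 [-0.11 -0.9 ]
4 [0.62 0.01]
8 [1.33 0.97]
12 [2.04 1.99]
-3 [array([253.8, 129. ])] [253.7 107.2]
0 [array([253.8, 129. ])] [253.7  98.3]
3 [array([253.8, 129. ])] [253.6  89.3]
```

>>> servo_tool([
  {"tx": -0.02, "ty": 0, "tz": -0.03, "az": 0, "ax": 0, "ay": 0, "grip": 4.0},
  {"tx": 0, "ty": 0, "tz": 0, "az": 0, "ax": 0, "ay": 0, "grip": 4.0},
  {"tx": 0, "ty": 0, "tz": 0, "az": 0, "ax": 0, "ay": 0, "grip": 4.0},
  {"tx": 0, "ty": 0, "tz": 0, "az": 0, "ax": 0, "ay": 0, "grip": 4.0},
  {"tx": 0, "ty": 0, "tz": 0, "az": 0, "ax": 0, "ay": 0, "grip": 4.0},
])

```text
time: 17.25
position: [513.3, -229.1, 109.4]
tool_rot: [0.558, 0.439, -0.553, 0.436]
wrist_force: [-1.3, 5.3, 15.0]
grip_width: 42.2
```

>>> servo_tool([
  {"tx": 0, "ty": 0, "tz": 0, "az": 0, "ax": 0, "ay": 0, "grip": 4.0},
  {"tx": 0, "ty": 0, "tz": 0, "az": 0, "ax": 0, "ay": 0, "grip": 4.0},
  {"tx": 0, "ty": 0, "tz": 0, "az": 0, "ax": 0, "ay": 0, "grip": 4.0},
  {"tx": 0, "ty": 0, "tz": 0, "az": 0, "ax": 0, "ay": 0, "grip": 4.0},
  {"tx": 0, "ty": 0, "tz": 0, "az": 0, "ax": 0, "ay": 0, "grip": 4.0},
])

```text
time: 17.88
position: [513.3, -229.1, 109.4]
tool_rot: [0.558, 0.439, -0.553, 0.436]
wrist_force: [-1.0, 4.9, 14.8]
grip_width: 41.9
```

```bash
python3 st.py
```

```text
17.875 [ 513.3 -229.1  109.4] F cradle -2.09 4.54 14.82 T [ 0.64  0.33 -0.13] 41.9 0.003
```

The push holds steady at 14.8 N, with a sideways imbalance of only about 2 N, so I'm handing in.

```bash
python3 -c "
from station import robot
print(robot.close_job())"
```

```text
the job is handed in; nothing more can be done
None
```

I set the lever upright, laid the mill in the cradle's V, and handed the job in at about 18 s. The hand was still gripping the mill and pressing it down. The hand-in reports no verdict, so everything below is my own measurement.

- **Lever:** I pinched the ball and moved it from about 22° of lean. My last side-camera estimate was about 2–3° short of upright, or about 0.71 rad. Single readings ranged from about 1° to 5°, all inside the 0.6–0.9 rad band.
- **Push:** the downward force held steady at about 14.8 N, with about 2 N of sideways imbalance. That works out to roughly 10–14 N on each contact face, assuming no friction.
- **Position:** by the wrist camera, the mill sits about 2–3 mm lengthwise from the centre of the V. The hand's heading is within about 1° of the V.
- **Bystanders:** I never touched or moved any of them on purpose. The last pictures show nothing displaced, but I did not measure their positions again.

Two checks disagreed:
- **Cradle position:** the plate edges and the V apex differed by about 3 mm across the cradle. I settled this by balancing the contact forces; first contact was on the near face, so I shifted the mill about 2 mm.
- **Uneven load:** about 0.6 N·m of torque and 4.5 N of force along the mill remained at the wrist. The lever-side saddle probably carries more of the load.

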